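Open the wax warmer and show the sample tin at the inspection stand

TASK

Press the button on the wax warmer's front deck so that its sprung lid pops up, then steady the lid by its edge and ease it all the way back until it rests on its stop, without letting it fall the last part. Lift the closed flat tin out of the warmer, keeping it level, and hold it still for two seconds centred above the round disc of the inspection stand, level with the pointer. Then set it down gently in the middle of that disc and let go, leaving the lid open and the two candles and the mould where they are.

Things in the scene. Friction and masses are not known exactly. Their poses are not given: they have to be found in the camera images.
- warmer: Cold wax warmer: fixed white box 210 (x) by 180 (y) by 85 mm high, aluminium lid. Origin: centre of its underside; x runs from the front (button) to the rear (hinge), z up. Front deck: x -105 to -55 mm, top at 85. Well behind it: x -47 to 83, y -78 to 78, dark floor at z 50, rim at z 85 mm. Two 5 mm wide spring arms lie under the lid at y +-70, x 40 to 85 mm. Yaw within 0.35 rad.
- release_top (a point): Centre of the top of the round grey release button, 28 mm across, in a 44 mm wide grey collar on the front deck, at x -80, y 0, z 97 mm in the warmer's frame. Pressed straight down.
- release (a joint): Travel of the button: 0 up, 0.006 m fully down (about 5 N); it springs back. The lid's catch lets go at about 0.003 m.
- warmer_lid (a joint): Lid angle, rad: 0 shut and latched, 1.9 fully back on its stop (upright is 1.57). When the catch lets go, spring arms lift the lid in about 1 s to about 1.15, where it nods and settles. Above 1.15 it swings freely with little friction: let go below upright it falls back to 1.15, beyond upright it falls onto its stop and stays.
- lid_edge (a point): Middle of the lid's free front edge, at half thickness. The lid is a flat plate, 145 mm from hinge to free edge, 172 mm wide, 8 mm thick, 0.18 kg. A steel striker loop 22 mm wide hangs 18 mm below it at mid-width, 9 to 14 mm in from the edge: grip the edge beside it, e.g. 45 mm to either side of the middle.
- lid_hinge (a point): Middle of the lid's hinge line, at x 90, y 0, z 89.5 mm in the warmer's frame. The hinge axis is the warmer's y. lid_edge lies 145 mm from it; the lid opens upward and rearward.
- tin: Closed round flat tin of plain steel, 60 mm across (57 mm below 13 mm height) and 24 mm high, about 0.12 kg, lying on the floor of the well near its middle. Origin: centre of its underside, z up.
- tin_center (a point): Centre of the tin, 12 mm above its underside.
- stand: Inspection stand, fixed: a black disc 100 mm across, 6 mm thick, with a white round mark in the middle, and an aluminium post 300 mm high, 116 mm from the disc's centre along the stand's x. A black pointer on the post, 200 mm above the table, points at the disc's axis, its tip 75 mm from it. Origin: centre of the disc's underside. Yaw within 0.4 rad.
- view (a point): The viewing point: on the disc's axis, 200 mm above the table (level with the pointer). The tin's centre is held here for two seconds.
- pillar_candle: Bystander: yellow pillar candle 66 mm across, 115 mm high, standing. Origin: centre of its underside.
- fir_candle: Bystander: fir-tree shaped candle 56 mm across, 88 mm high, standing. Origin: centre of its underside.
- mould: Bystander: black rubber candle mould, a block 70 by 100 by 32 mm. Origin: centre of its underside.

How it is judged (in metres and radians):
On the way, in this order (a step that is already met when the one before it is completed fails the run):
1. the release button has let the lid pop up (value of joint warmer_lid above 0.8 rad), for 0.2 s.
2. the lid rests fully back on its stop (value of joint warmer_lid above 1.8 rad and velocity of joint warmer_lid between -0.1 and 0.1 rad/s), for 0.3 s.
3. the tin is held still and level at the viewing point (horizontal distance between tin_center and view below 0.025 m and z of tin_center in the frame of view between -0.02 and 0.02 m and angle between tin's own z axis and vertical below 0.15 rad and linear speed of tin below 0.04 m/s and contact force between the fingers and tin above 0.5 N), for 1.8 s.
At the end, for the whole second after the job is handed in: The tin lies flat and at rest on the stand's disc, right way up, within 20 mm of its centre, let go, and the lid stands fully back (over 1.75 rad) (horizontal distance between tin and stand below 0.02 m and z of tin in the frame of stand between 0.002 and 0.011 m and angle between tin's own z axis and vertical below 0.1 rad and linear speed of tin below 0.02 m/s and value of joint warmer_lid above 1.75 rad); the robot touches nothing.
It fails at once if the lid falls or is flung onto its stop (faster than 2.0 rad/s beyond 1.6 rad) (value of joint warmer_lid above 1.6 rad and velocity of joint warmer_lid above 2 rad/s).
It fails at once if the tin is dropped or knocked (faster than 0.3 m/s while not in the fingers) (linear speed of tin above 0.3 m/s and contact force between the fingers and tin below 0.1 N).
It fails at once if the tin is tipped by more than 0.4 rad (angle between tin's own z axis and vertical above 0.4 rad).
It fails at once if a candle or the mould is pushed more than 30 mm or tipped over (distance of any of pillar_candle, fir_candle, mould from where it was at the start of the episode above 0.03 m or angle between any of pillar_candle, fir_candle, mould's own z axis and vertical above 0.5 rad).
It also fails if it takes over 69 s, if anything falls off the work surface, if the arm or the gripper's body presses on something with over 40 N, if the wrist force passes 120 N, or if a joint passes its speed limit or range.

ROBOT

A 6-joint arm with a two-finger parallel gripper is mounted at the origin on the work surface. World frame = base frame: x ahead of the robot, y to its left, z up, the work surface at z = 0. Lengths are in m, angles in degrees, forces in N, time in s.
With the tool pointing down it reaches from about 0.4 to 0.825 m from the base axis. Payload 7 kg.
Tool frame: the origin (TCP) lies midway between the tips of the shut fingers; the grasp point (between the pads) lies 19 mm behind it; z points along the fingers, y is the line along which they close (so a half turn about z gives the same grasp; the last joint's range is limited). The gripper opens to 88 mm and grips with 3 to 60 N. Pads are 19 mm wide; open, the fingers measure 130 mm over their backs; the gripper's body (78 mm by 193 mm) begins 47 mm behind the grasp point.
Start: joints at [-53.795, 20.546, 0.682, 0, -70.136, -16.507], TCP at [0.227, -0.635, 0.187] pointing down, gripper open.
Joint ranges: [-176.03, 176.03], [-82.01, 121.73], [-58.28, 71.71], [-173.87, 95.51], [-174.79, -0.11], [-173.66, 173.66]. Speed limits (degrees/s): [136.94, 136.94, 172.46, 180, 180, 180].

INTERFACE

Orientations are given as [roll, pitch, yaw] about the fixed x, y, z axes, in that order (R = Rz(yaw) Ry(pitch) Rx(roll)).
In Python, from plant import r gives the robot as it stands.
- The arm moves only by the tool carry_out, never from a script. Its argument "deltas" is a list of rows, each a list of 3 entries, a list of its own where there are three numbers: the opening, from 0 (shut) to 1 (fully open), then the shift along the tool's x, y, z in mm, then the turn, a rotation vector about the tool's x, y, z in rad. In form: [[gripper, [tx, ty, tz], [rx, ry, rz]], ...]. A call has 1 to 12 rows; each row is the pose to reach, as a shift and turn from the pose commanded when the call began, along the tool's axes at that moment; what a row does not reach only later rows make up. A row lasts 1/10 s, in which the tool goes at most 50 mm and 8.59 degrees, less where a joint would pass 70% of its speed; a pose out of reach is approached as far as the arm can. A call with a gripper value outside its range is refused whole. The fingers move at their own pace and stop on an object; "squeeze" is the grip in N (left out, the last holds). Time passes only in rows, so rows that repeat a pose let the fingers close. It gives the time, the measured TCP pose, the force, the opening and the grip force at its end, in the units of the state.
- r.get_state(): the state, without advancing time (a new reading comes with each control period).
- r.capture(name): name is "scene" or "top"; returns (picture, depth): 384x512x3 uint8, red, green, blue; 384x512 float32, m along the optical axis (not along the pixel's ray), 0 where there is no reading.
- r.get_calibration(name): a dict with "fov_y" (degrees; the focal length in pixels is half the picture's height over the tangent of half this angle, whatever the lens; pixels are square), "cx", "cy" (the principal point, pixels), "view" (4x4, takes a point from world to camera coordinates). Camera axes: x right, y down, z forward; pixel columns grow to the right and rows downward; lengths in m; the calibration is good to about 2 mm. A picture is of the moment at which its call begins. get_calibration takes no time and is no camera call.
- r.close_job(): hands the job in; it is judged then, once.
The state is a dict: "time_s": time; "joints": joint angles; "qd": joint speeds; "joint_torque": joint torques, N m; "tcp_pos": TCP position; "eef_rot": TCP orientation; "contact_force": force on the tool from outside, world axes, zero at the start; "moment": the same for the moment, N m; "gripper_width": finger opening in m; "gripper_force": force on a finger pad.
Only numpy, scipy, OpenCV 4.12 (cv2) and the standard library are available. Lean on these libraries where they do the work, as an engineer would, in place of code of your own. Each camera call takes 0.05 s, during which the arm holds its last target. There are 200 camera calls.

## Working session

There is one attempt and no reset: what is moved stays moved. The work goes in short steps, Python scripts to look and compute and a tool call to move; the robot and the scene stay as the last step left them, time stands still between calls to the robot, and variables do not carry over. Pictures are saved under pics/ and viewed, at most 10 in all, crops included, and the job is handed in when it is done.

Besides the shell and the picture viewer there is one more tool, called after ">>>" as name([rows], argument=value, ...), one row to a line, values as JSON. carry_out: Moves the arm, as the interface text tells. Its arguments: {"type":"object","properties":{"deltas":{"type":"array"},"squeeze":{"type":"number"}},"required":["deltas"]}

```bash
mkdir -p pics; ls; cat > h.py <<'E'
import numpy as np, cv2
from plant import r
from scipy.spatial.transform import Rotation as R
def snap(n):
    img,d=r.capture(n); c=r.get_calibration(n); return img,d,c
def cloud(d,c):
    f=192/np.tan(np.radians(c['fov_y'])/2); v,u=np.mgrid[0:384,0:512]
    P=np.stack([(u-c['cx'])/f*d,(v-c['cy'])/f*d,d],-1)
    T=np.linalg.inv(np.array(c['view'])); return P@T[:3,:3].T+T[:3,3]
def ray(c,u,v,z):
    f=192/np.tan(np.radians(c['fov_y'])/2); T=np.linalg.inv(np.array(c['view']))
    d=T[:3,:3]@np.array([(u-c['cx'])/f,(v-c['cy'])/f,1]); o=T[:3,3]; return o+d*(z-o[2])/d[2]
E
python3 - <<'E'
from h import *
s=r.get_state(); print({k:np.round(v,3) for k,v in s.items()})
for n in("top","scene"):
    i,d,c=snap(n); cv2.imwrite(f'pics/{n}0.png',i[...,::-1]); np.savez(f'{n}0.npz',i=i,d=d)
    print(n,c)
E
```

```text
pics
{'time_s': np.float64(0.0), 'joints': array([-5.3795e+01,  2.0590e+01,  6.3500e-01, -2.0000e-02, -7.0136e+01,
       -1.6507e+01]), 'qd': array([-0.116,  0.   , -0.016, -0.033, -0.029,  0.055]), 'joint_torque': array([ 2.0000e-03, -5.8272e+01,  2.9305e+01,  6.9970e+00,  7.0000e-03,
       -0.0000e+00]), 'tcp_pos': array([ 0.227, -0.635,  0.186]), 'eef_rot': array([ 1.79908e+02, -8.00000e-03, -1.60309e+02]), 'contact_force': array([-0.263, -0.038, -0.192]), 'moment': array([-0.021, -0.028,  0.025]), 'gripper_force': np.float64(0.0), 'gripper_width': np.float64(0.087)}
top {'fov_y': 43.359081737545296, 'cx': 251.7304467450609, 'cy': 197.5893731126839, 'view': array([[ 2.10255865e-04, -9.99967806e-01, -8.02139454e-03,
         3.66965431e-02],
       [-9.99218433e-01,  1.06986588e-04, -3.95286228e-02,
         5.59089703e-01],
       [ 3.95282084e-02,  8.02343640e-03, -9.99186242e-01,
         1.54901510e+00],
       [ 0.00000000e+00,  0.00000000e+00,  0.00000000e+00,
         1.00000000e+00]])}
scene {'fov_y': 43.469343862652906, 'cx': 261.25843089758905, 'cy': 188.8698263144687, 'view': array([[-0.1050022 ,  0.99446911, -0.00239172,  0.01555318],
       [ 0.7925747 ,  0.08223181, -0.60420466, -0.34830667],
       [-0.6006662 , -0.06533844, -0.79682558,  1.87752684],
       [ 0.        ,  0.        ,  0.        ,  1.        ]])}
```

View pics/top0.png

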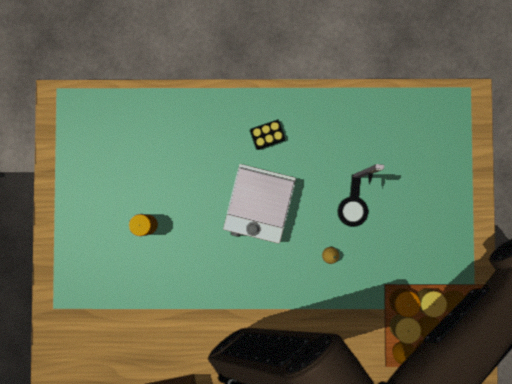

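View pics/scene0.png

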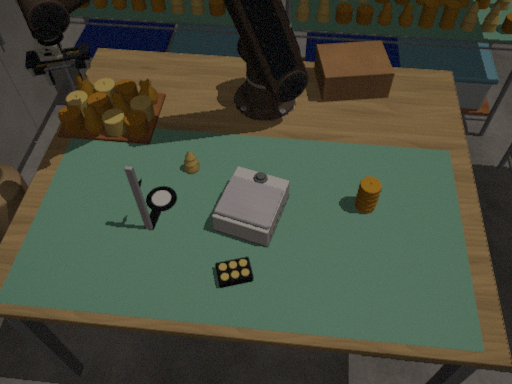

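Top view: button near (253,229), lid centre (262,195), disc mark (353,211), post (378,167), fir candle (331,255), mould (267,134), pillar candle (142,225). The scene view agrees with this.

```bash
cat > m.py <<'E'
from h import *
z=np.load('top0.npz'); i,d=z['i'],z['d']; c=r.get_calibration('top'); P=cloud(d,c)
v,u=np.mgrid[0:384,0:512]
reg=(abs(u-262)<50)&(abs(v-203)<50)
m=reg&(P[...,2]>.06)&(P[...,2]<.13)
print('warmer px',m.sum(),'z pct',np.percentile(P[m][:,2],[5,50,95]))
rect=cv2.minAreaRect((P[m][:,:2]*1000).astype(np.float32)); print('rect',rect); print(cv2.boxPoints(rect).round())
lab=i.astype(int)
b=reg&(abs(u-253)<14)&(abs(v-229)<12); print('gray\n',i[220:240,242:266].mean(-1).astype(int))
w=(i.min(-1)>140)&(abs(u-353)<14)&(abs(v-211)<14)
print('mark',w.sum(),u[w].mean(),v[w].mean(),ray(c,u[w].mean(),v[w].mean(),.006), np.median(P[w],0))
k=(i.max(-1)<45)&(abs(u-353)<20)&(abs(v-213)<17)
cn=max(cv2.findContours(((k|w)*255).astype(np.uint8),0,2)[0],key=cv2.contourArea); cc=cv2.minEnclosingCircle(cn); print('disc',cc)
hi=(u>340)&(u<400)&(v>150)&(v<195)&(P[...,2]>.25); print('post top',hi.sum(),np.median(P[hi],0) if hi.any() else 0)
for n,(a,e) in dict(fir=(331,255),pil=(142,225),mould=(267,134)).items():
    q=(abs(u-a)<22)&(abs(v-e)<22)&(P[...,2]>.02); print(n,q.sum(),P[q].min(0).round(3),P[q].max(0).round(3))
E
python3 m.py
```

```text
warmer px 3980 z pct [0.08109873 0.0920764  0.09883876]
rect ((536.0224609375, 15.23992919921875), (180.55311584472656, 217.96031188964844), 76.06230926513672)
[[409. -46.]
 [620. -99.]
 [664.  77.]
 [452. 129.]]
gray
 [[190 193 189 192 184 182 174 171 167 164 139 125 140 164 175 174 174 178
  180 182 177 179 177 179]
 [194 192 192 191 192 195 192 186 178 166 145 121 122 134 129 135 146 167
  170 173 170 177 177 181]
 [189 190 191 192 191 194 184 159 136 129 117 109 106 103 108 139 157 158
  146 134 148 168 170 168]
 [190 192 189 195 192 182 157 125 102  95  94  93  92  97  96 117 164 180
  172 168 161 165 143 133]
 [190 194 190 189 185 160 124 107  86  79  78  80  89  87  88  98 129 160
  185 191 187 182 176 167]
 [190 192 193 183 163 130 104  87  83  89  88  91  87  74  69  76  92 123
  171 191 192 191 191 185]
 [194 187 191 185 145 112  95  93  91  95  94  92  90  83  67  65  74 102
  160 186 193 192 190 192]
 [192 189 191 183 142 102  94  93 103 100 100  98  90  89  77  58  60  86
  132 172 189 192 191 194]
 [189 193 194 185 138 102  90  95 101 102  96 100  96  97  82  59  52  76
[... 831 characters left out ...]
192]
 [135 137 135 131 136 137 133 132 131 138 140 138 134 145 159 174 177 184
  187 189 195 190 190 192]
 [134 136 134 135 131 132 137 134 133 135 132 130 129 132 136 134 140 145
  165 170 179 182 190 189]
 [131 135 135 138 133 133 134 136 135 135 136 130 132 135 131 129 127 132
  141 139 137 155 167 169]]
mark 292 352.63013698630135 210.98287671232876 [ 0.51593391 -0.28938354  0.006     ] [ 0.51588042 -0.2900263   0.00612339]
disc ((352.7151794433594, 210.82911682128906), 14.804619789123535)
post top 94 [ 0.62701707 -0.29561374  0.29743614]
fir 203 [ 0.35  -0.237  0.02 ] [0.497 0.024 1.57 ]
pil 513 [0.441 0.024 0.021] [0.506 0.407 1.57 ]
mould 690 [ 0.497 -0.067  0.02 ] [0.811 0.046 1.57 ]
```

```bash
cat > m2.py <<'E'
from h import *
for n,(u0,v0) in dict(top=(253,228),scene=(261,177)).items():
    z=np.load(n+'0.npz'); i,d=z['i'],z['d']; c=r.get_calibration(n); P=cloud(d,c)
    v,u=np.mgrid[0:384,0:512]
    k=((i.mean(-1)<125)&(abs(u-u0)<10)&(abs(v-v0)<(8 if n=='top' else 7))).astype(np.uint8)
    k[i.max(-1)-i.min(-1)>25]=0
    cn=max(cv2.findContours(k,0,2)[0],key=cv2.contourArea); M=cv2.moments(cn); a,b=M['m10']/M['m00'],M['m01']/M['m00']
    print(n,a,b,cv2.boundingRect(cn),ray(c,a,b,.092),P[int(b),int(a)])
    if n=='scene':
        q=(P[...,2]>.06)&(P[...,2]<.13)&(abs(u-252)<50)&(abs(v-200)<50)
        rect=cv2.minAreaRect((P[q][:,:2]*1000).astype(np.float32));print(rect);print(cv2.boxPoints(rect).round())
        w=(i.min(-1)>140)&(abs(u-161)<14)&(abs(v-198)<12); print('mark',ray(c,u[w].mean(),v[w].mean(),.006),w.sum())
    # lid top plane edges
    t=(abs(P[...,0]-.53)<.15)&(abs(P[...,1]-.015)<.12)&(abs(P[...,2]-.0935)<.003)
    print('lidpx',t.sum())
R0=R.from_euler('xyz',[179.908,0,-160.309],degrees=True)
t=np.array([.455,.0355,.12])
print(R0.as_matrix().T@((t-[.227,-.635,.186])*1000))
E
python3 m2.py
```

```text
top 253.17861635220123 228.42893081761005 (247, 221, 14, 15) [0.46159623 0.0316322  0.092     ] [0.46306869 0.03214007 0.09904315]
lidpx 1815
scene 260.0971709717097 177.43050430504303 (252, 171, 18, 13) [0.46081689 0.02953887 0.092     ] [0.46747731 0.02999067 0.10254797]
((536.6014404296875, 10.149681091308594), (182.60755920410156, 215.7104949951172), 76.17743682861328)
[[ 410.  -53.]
 [ 620. -104.]
 [ 663.   73.]
 [ 454.  125.]]
mark [nan nan nan] 0
lidpx 1545
[-440.59056488  554.36080489   66.89022461]m2.py:12: RuntimeWarning: Mean of empty slice.
  w=(i.min(-1)>140)&(abs(u-161)<14)&(abs(v-198)<12); print('mark',ray(c,u[w].mean(),v[w].mean(),.006),w.sum())
  ret = ret.dtype.type(ret / rcount)
```

```bash
cat >> h.py <<'E'
YW=-13.9; C=np.array([.537,.0125]); WX=np.array([np.cos(np.radians(YW)),np.sin(np.radians(YW))]); WY=np.array([-WX[1],WX[0]])
def W(x,y,z): return np.array([*(C+WX*x/1000+WY*y/1000),z/1000])
def delta(p,rpy,p0=None,rpy0=None):
    s=r.get_state(); p0=s['tcp_pos'] if p0 is None else np.array(p0); R0=R.from_euler('xyz',s['eef_rot'] if rpy0 is None else rpy0,degrees=True)
    R1=R.from_euler('xyz',rpy,degrees=True)
    return (R0.inv().apply((np.array(p)-p0)*1000)).round(1),(R0.inv()*R1).as_rotvec().round(4)
E
python3 - <<'E'
from h import *
t=W(-83,0,115); print(t, delta([*t[:2],.25],[180,0,-193.9]), delta(t,[180,0,-193.9]))
E
```

```text
[0.45643053 0.03243893 0.115     ] (array([-440.6,  551.3,  -63. ]), array([ 0.0014, -0.0006,  0.5863])) (array([-440.7,  551.1,   72. ]), array([ 0.0014, -0.0006,  0.5863]))
```

>>> carry_out([
  [0,[0,0,-40],[0,0,0]],
  [0,[-20,25,-63],[0,0,0]],
  [0,[-45,56,-63],[0,0,0]],
  [0,[-70,87,-63],[0,0,0]],
  [0,[-95,119,-63],[0,0,0]],
  [0,[-120,150,-63],[0,0,0]],
  [0,[-150,187,-63],[0,0,0]],
  [0,[-180,225,-63],[0,0,0]],
  [0,[-210,262,-63],[0,0,0]],
  [0,[-240,300,-63],[0,0,0]],
  [0,[-270,337,-63],[0,0,0]],
  [0,[-300,375,-63],[0,0,0]],
], squeeze=10)

```text
time_s: 1.3
tcp_pos: [0.3835, -0.1795, 0.2501]
eef_rot: [-180.0, 0.0, -160.3]
contact_force: [2.0, 0.8, 0.2]
gripper_width: 0.0015
gripper_force: 0.0
```

>>> carry_out([
  [0,[-20,25,0],[0,0,0.08]],
  [0,[-40,50,0],[0,0,0.16]],
  [0,[-60,75,0],[0,0,0.24]],
  [0,[-80,100,0],[0,0,0.32]],
  [0,[-100,125,0],[0,0,0.4]],
  [0,[-120,150,0],[0,0,0.48]],
  [0,[-140,176,0],[0,0,0.56]],
  [0,[-140,176,0],[0,0,0.586]],
  [0,[-140,176,0],[0,0,0.586]],
])

```text
time_s: 2.2
tcp_pos: [0.4558, 0.0321, 0.2496]
eef_rot: [-180.0, -0.1, 166.2]
contact_force: [-0.8, -0.2, 0.9]
gripper_width: 0.0005
gripper_force: 0.0
```

>>> carry_out([
  [0,[0,0,40],[0,0,0]],
  [0,[0,0,80],[0,0,0]],
  [0,[0,0,115],[0,0,0]],
  [0,[0,0,140],[0,0,0]],
  [0,[0,0,150],[0,0,0]],
  [0,[0,0,152],[0,0,0]],
  [0,[0,0,154],[0,0,0]],
  [0,[0,0,155],[0,0,0]],
  [0,[0,0,156],[0,0,0]],
])

```text
time_s: 3.1
tcp_pos: [0.4567, 0.0318, 0.095]
eef_rot: [179.9, 0.1, 166.1]
contact_force: [0.4, 0.2, -0.6]
gripper_width: 0.0003
gripper_force: 0.0
```

```bash
python3 - <<'E'
from h import *
i,d,c=snap('scene'); cv2.imwrite('pics/s1.png',cv2.resize(i[100:290,150:400,::-1],None,fx=3,fy=3)); print(r.get_state()['contact_force'])
E
```

```text
[ 0.17070249 -0.37128898  0.3513795 ]
```

View pics/s1.png

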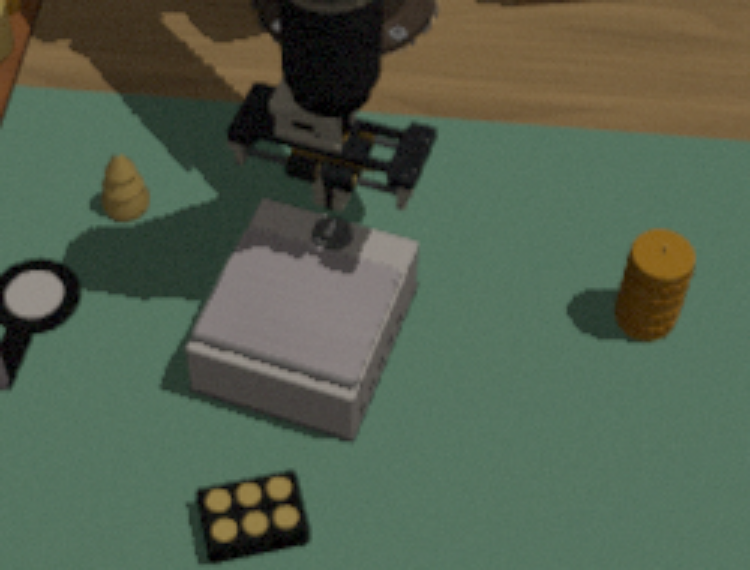

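The lid is still shut and the tip appears just in front of or above the button, at crop (330,205), with the button at (332,235). I'll check this by projection.

```bash
cat >> h.py <<'E'
def proj(c,p):
    f=192/np.tan(np.radians(c['fov_y'])/2); q=np.array(c['view'])@[*p,1]; return (q[:2]/q[2]*f+[c['cx'],c['cy']]).round(1)
E
python3 - <<'E'
from h import *
i,d,c=snap('scene'); s=r.get_state(); print(s['tcp_pos'],proj(c,s['tcp_pos']),ray(c,260.7,178.3,.097),ray(c,260.7,176,.097))
cr=i[160:190,245:280]; cv2.imwrite('pics/s2.png',cv2.resize(cr[...,::-1],None,fx=16,fy=16,interpolation=cv2.INTER_NEAREST))
P=cloud(d,c); print((P[160:186,257:265,2]*1000).astype(int)); print((P[160:186,257:265,0]*1000).astype(int))
E
```

```text
[0.45636322 0.03176021 0.09462556] [260.9 175.9] [0.46805817 0.0322454  0.097     ] [0.45883066 0.03126457 0.097     ]
[[ 177  209  213 1285  217  222  221  220]
 [ 174  211  214  214  210  215  216  214]
 [ 167  165  166  168  206  208  208  210]
 [ 160  157  166  160  166  166  169  172]
 [ 157  153  160  162  156  162  163  168]
 [ 150  154  153  154  155  162  160  164]
 [ 150  148  151  148  155  153  157  159]
 [ 146  141  142  146  149  151  152  148]
 [   7    1  138  139  142  147  146  148]
 [   0    6    5  129  139  138  141  142]
 [   1   -3    3    4    0    1    0    3]
 [  88   87    0    1    2    2    9    4]
 [  86   94  107   99  101  108  101    0]
 [ 106  103  105  100  101  103  106   96]
 [  98  103  108  102  105   98  100   96]
 [  98  101  103   99  102  101  103  105]
 [ 102   97  105  110  106  102  108  104]
 [  99  100  105   98   96  101  105  104]
 [  98   96   99  100   96   98  103   95]
 [  88   94   93   93   91   96   94   93]
 [  92   92   91   88   88   88   91   90]
 [  88   89   97   92   91   91   92   91]
 [  93   94   88   91   87   92   9
[... 556 characters left out ...]
  465  466]
 [ 357  353  358  359  354  355  354  356]
 [ 432  431  360  361  361  360  366  361]
 [ 435  441  451  444  445  451  445  362]
 [ 455  452  454  449  449  451  453  445]
 [ 453  456  460  455  457  451  452  449]
 [ 457  459  460  457  459  457  459  460]
 [ 464  459  466  470  466  462  467  463]
 [ 466  466  470  464  462  466  468  467]
 [ 468  467  469  470  466  467  471  464]
 [ 465  469  468  467  466  469  468  467]
 [ 472  471  471  468  467  468  469  468]
 [ 473  473  479  475  474  474  474  473]
 [ 481  481  476  478  475  478  476  476]
 [ 484  487  488  486  484  477  479  477]
 [ 490  491  494  486  491  487  490  489]
 [ 503  493  492  490  494  493  490  493]]
```

View pics/s2.png

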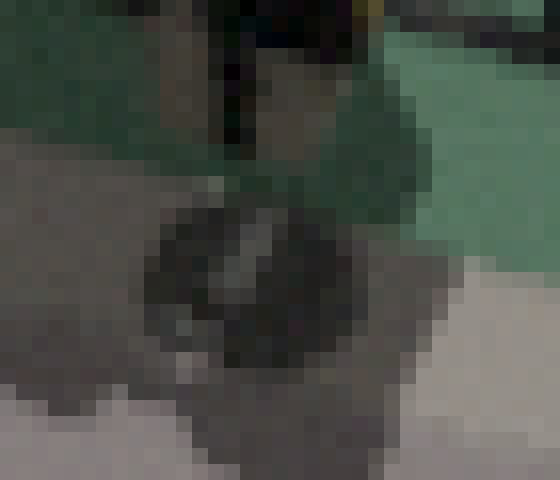

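The tip's depth reads about 138 mm, while the reported TCP is 95 mm with no force. The two disagree, so I'll lower slowly and watch the force and the picture.

>>> carry_out([
  [0,[0,0,0.5],[0,0,0]],
  [0,[0,0,1],[0,0,0]],
  [0,[0,0,1.5],[0,0,0]],
  [0,[0,0,2],[0,0,0]],
])

```text
time_s: 3.6
tcp_pos: [0.456, 0.0316, 0.092]
eef_rot: [180.0, 0.0, 166.1]
contact_force: [-0.5, 0.2, -0.5]
gripper_width: 0.0003
gripper_force: 0.0
```

```bash
python3 - <<'E'
from h import *
s=r.get_state(); print({k:np.round(v,3) for k,v in s.items()})
for n in('scene','top'):
    i,d,c=snap(n);P=cloud(d,c)
    g=(abs(P[...,0]-.46)<.05)&(abs(P[...,1]-.032)<.05)&(P[...,2]>.112)
    vv,uu=np.nonzero(g); print(n,g.sum(),np.percentile(P[g][:,2],[0,1,5,20,50]).round(3) if g.any() else 0)
    k=(P[...,2]>.125)&(abs(P[...,0]-.62)<.25)&(abs(P[...,1])<.15)&(P[...,2]<.3); print('lid?',k.sum())
    for h in(.12,.13,.14,.16,.18,.2,.24):
        k=g&(abs(P[...,2]-h)<.008); print(h,k.sum(),P[k].min(0).round(3) if k.any() else '',P[k].max(0).round(3) if k.any() else '')
E
```

```text
{'time_s': np.float64(3.6), 'joints': array([  28.773,    4.967,  -33.526,    0.   ,  -51.505, -132.646]), 'qd': array([ 0.   ,  0.397, -0.349, -0.148,  0.778, -0.02 ]), 'joint_torque': array([ 2.0000e-03, -3.1545e+01,  2.4350e+01,  5.7420e+00, -1.0600e-01,
        0.0000e+00]), 'tcp_pos': array([0.456, 0.032, 0.092]), 'eef_rot': array([1.79999e+02, 1.00000e-03, 1.66127e+02]), 'contact_force': array([-0.526,  0.237, -0.524]), 'moment': array([-0.096, -0.01 , -0.057]), 'gripper_force': np.float64(0.0), 'gripper_width': np.float64(0.0)}
scene 4394 [0.134 0.154 0.219 0.303 0.464]
lid? 1507
0.12 0  
0.13 7 [0.456 0.016 0.134] [0.464 0.045 0.137]
0.14 31 [0.451 0.014 0.134] [0.468 0.047 0.148]
0.16 32 [0.454 0.012 0.152] [0.468 0.046 0.168]
0.18 6 [0.459 0.017 0.172] [0.464 0.021 0.183]
0.2 28 [ 0.443 -0.01   0.196] [0.499 0.067 0.208]
0.24 206 [ 0.434 -0.017  0.232] [0.493 0.082 0.248]
top 2685 [0.212 0.463 0.557 0.57  0.573]
lid? 570
0.12 0  
0.13 0  
0.14 0  
0.16 0  
0.18 0  
0.2 0  
0.24 3 [0.491 0.078 0.234] [0.494 0.081 0.242]
```

Fingertips are seen at 135 mm and the gripper body at about 200 mm, so the whole tool sits about 43 mm above the reported TCP. The xy position agrees. The lid is still shut. I'll go down guarded.

>>> carry_out([
  [0,[0,0,4],[0,0,0]],
  [0,[0,0,8],[0,0,0]],
  [0,[0,0,12],[0,0,0]],
  [0,[0,0,12],[0,0,0]],
])

```text
time_s: 4.1
tcp_pos: [0.4555, 0.0314, 0.0793]
eef_rot: [-180.0, -0.1, 166.1]
contact_force: [0.3, -0.2, 0.5]
gripper_width: 0.0006
gripper_force: 0.0
```

```bash
cat > tip.py <<'E'
from h import *
i,d,c=snap('scene');P=cloud(d,c); s=r.get_state()
g=(abs(P[...,0]-.457)<.025)&(abs(P[...,1]-.032)<.025)&(P[...,2]>.106)
print(s['tcp_pos'].round(4),s['contact_force'].round(2),'tip z',np.sort(P[g][:,2])[:8].round(3))
k=(P[...,2]>.125)&(abs(P[...,0]-.58)<.05)&(abs(P[...,1])<.15)&(P[...,2]<.3); print('lid?',k.sum())
E
python3 tip.py
```

```text
[0.4557 0.0314 0.0796] [-0.24 -0.63 -0.41] tip z [0.107 0.107 0.12  0.12  0.121 0.122 0.125 0.125]
lid? 0
```

Free space confirmed: with the reading at 80 mm the tip is at about 121 mm and there is no force. I'll continue.

>>> carry_out([
  [0,[0,0,5],[0,0,0]],
  [0,[0,0,10],[0,0,0]],
  [0,[0,0,15],[0,0,0]],
  [0,[0,0,20],[0,0,0]],
  [0,[0,0,21.5],[0,0,0]],
  [0,[0,0,23],[0,0,0]],
  [0,[0,0,24],[0,0,0]],
  [0,[0,0,24],[0,0,0]],
])

```text
time_s: 4.95
tcp_pos: [0.456, 0.0316, 0.0562]
eef_rot: [-180.0, -0.0, 166.1]
contact_force: [-1.7, -0.6, 5.6]
gripper_width: 0.0006
gripper_force: 2.3
```

```bash
python3 tip.py
```

```text
[0.456  0.0315 0.0562] [-2.12  0.2   5.41] tip z [0.108 0.11  0.111 0.112 0.113 0.114 0.115 0.115]
lid? 1299
```

>>> carry_out([
  [0,[0,0,-5],[0,0,0]],
  [0,[0,0,-30],[0,0,0]],
  [0,[0,0,-70],[0,0,0]],
  [0,[0,0,-115],[0,0,0]],
  [0,[0,0,-160],[0,0,0]],
  [0,[0,0,-200],[0,0,0]],
  [0,[0,0,-200],[0,0,0]],
])

```text
time_s: 5.7
tcp_pos: [0.4589, 0.0322, 0.2622]
eef_rot: [179.7, 0.5, 166.1]
contact_force: [-1.6, -0.8, 0.2]
gripper_width: 0.0004
gripper_force: 0.0
```

```bash
python3 - <<'E'
from h import *
s=r.get_state(); print(s['tcp_pos'],s['eef_rot'])
i,d,c=snap('scene');P=cloud(d,c); cv2.imwrite('pics/s3.png',cv2.resize(i[60:260,150:400,::-1],None,fx=3,fy=3))
q=P-[*C,0]; wx=q[...,:2]@WX*1000; wy=q[...,:2]@WY*1000; z=P[...,2]*1000
m=(abs(wy)<85)&(wx>15)&(wx<100)&(z>100)&(z<240)
for h in range(100,240,15):
    k=m&(abs(z-h)<5); print(h,k.sum(),np.median(wx[k]).round(1),np.percentile(wy[k],[1,99]).round(1)) if k.any() else 0
k=m&(wx>20); A=np.c_[wx[k],np.ones(k.sum())]; 
g=(abs(P[...,0]-.457)<.025)&(abs(P[...,1]-.032)<.025)&(z>106)&(z<400); print('tip',np.sort(z[g])[:8].round())
E
```

```text
[0.45891183 0.03224277 0.26221131] [179.69669134   0.491944   166.14941388]
100 91 89.5 [-81.9  83.6]
115 183 83.8 [-82.7  82.5]
130 185 77.3 [-81.8  82.4]
145 164 69.9 [-82.8  82.8]
160 179 63.2 [-83.3  82.7]
175 188 56.5 [-81.2  82.6]
190 197 49.6 [-83.6  81.6]
205 197 42.2 [-82.4  82.8]
220 188 35.0 [-83.1  82.2]
tip [304. 305. 306. 306. 307. 307. 307. 308.]
```

View pics/s3.png

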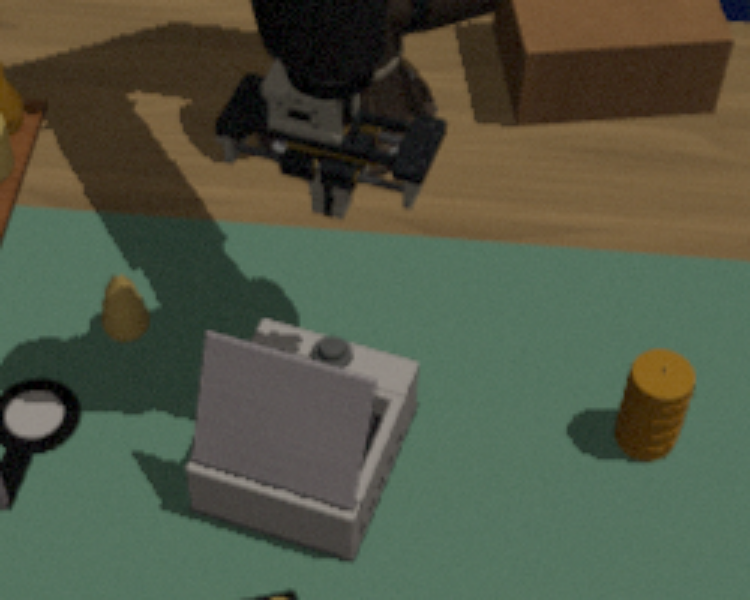

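The lid has popped and stands at about 65° (1.14 rad). Its top edge runs from crop (207,335) to (372,383), and its width is centred on y = 0. Next is a pre-grasp pose in line with the plate, which also shows how the TCP offset behaves when tilted.

```bash
cat >> h.py <<'E'
def lidpose(th,rho,y,off=40):
    z=np.array([np.cos(th),0,-np.sin(th)]); yy=np.array([-np.sin(th),0,-np.cos(th)]); x=np.cross(yy,z)
    M=np.stack([x,yy,z],1); Rw=R.from_euler('z',YW,degrees=True)
    p=W(90-rho*np.cos(th),y,89.5+rho*np.sin(th)); Rt=Rw*R.from_matrix(M)
    return p+Rt.apply([0,0,off])/1000, Rt.as_euler('xyz',degrees=True), p
E
python3 - <<'E'
from h import *
p,e,a=lidpose(1.14,190,45); print(p,e,a,delta(p,e))
E
```

```text
[0.57436987 0.0496094  0.22579502] [-1.55317189e+02  1.27222187e-14 -1.03900000e+02] [0.55815523 0.05362212 0.26214036] (array([-109.2,   44.8,   34. ]), array([ 0.3373, -0.3312, -1.5452]))
```

>>> carry_out([
  [0.4,[-9,4,0],[0.028,-0.028,-0.129]],
  [0.4,[-18,8,0],[0.056,-0.055,-0.258]],
  [0.4,[-27,12,0],[0.084,-0.083,-0.386]],
  [0.4,[-36,15,0],[0.112,-0.11,-0.515]],
  [0.4,[-45,19,4],[0.141,-0.138,-0.644]],
  [0.4,[-55,23,8],[0.169,-0.166,-0.773]],
  [0.4,[-64,26,12],[0.197,-0.193,-0.901]],
  [0.4,[-73,30,16],[0.225,-0.221,-1.03]],
  [0.4,[-82,34,21],[0.253,-0.248,-1.159]],
  [0.4,[-91,37,26],[0.281,-0.276,-1.288]],
  [0.4,[-100,41,30],[0.309,-0.304,-1.416]],
  [0.4,[-109,45,34],[0.337,-0.331,-1.545]],
])

```text
time_s: 6.95
tcp_pos: [0.5721, 0.0491, 0.2206]
eef_rot: [-155.6, -0.4, -103.6]
contact_force: [-0.0, -0.4, 0.3]
gripper_width: 0.0351
gripper_force: 0.0
```

```bash
cat > pre.py <<'E'
import sys
from h import *
s=r.get_state(); print(s['tcp_pos'].round(4),s['eef_rot'].round(1),s['gripper_width'],s['joints'].round(0))
i,d,c=snap('scene');P=cloud(d,c); cv2.imwrite(sys.argv[1],cv2.resize(i[60:260,150:400,::-1],None,fx=3,fy=3))
q=P-[*C,0]; wx=q[...,:2]@WX*1000; wy=q[...,:2]@WY*1000; z=P[...,2]*1000
# tool-frame coordinates of points close to fingers
Rt=R.from_euler('xyz',s['eef_rot'],degrees=True); T=((P-s['tcp_pos'])*1000)@Rt.as_matrix()
m=(abs(T[...,0])<14)&(abs(T[...,1])<55)&(T[...,2]>-110)&(T[...,2]<0)
for a in range(-110,0,6):
    k=m&(abs(T[...,2]-a)<3); print(a,k.sum(),np.histogram(T[k][:,1],bins=range(-55,56,10))[0],np.median(wy[k]).round() if k.any() else '')
E
python3 pre.py pics/s4.png
```

```text
[0.5721 0.0491 0.2206] [-155.6   -0.4 -103.6] 0.03513897246652854 [ 37.  -5. -41.  29. -42. -70.]
-110 0 [0 0 0 0 0 0 0 0 0 0 0] 
-104 0 [0 0 0 0 0 0 0 0 0 0 0] 
-98 0 [0 0 0 0 0 0 0 0 0 0 0] 
-92 0 [0 0 0 0 0 0 0 0 0 0 0] 
-86 1 [0 1 0 0 0 0 0 0 0 0 0] 42.0
-80 9 [0 3 6 0 0 0 0 0 0 0 0] 46.0
-74 17 [ 0  1 15  1  0  0  0  0  0  0  0] 42.0
-68 18 [ 0  6 12  0  0  0  0  0  0  0  0] 43.0
-62 17 [ 0  0 17  0  0  0  0  0  0  0  0] 44.0
-56 18 [ 0  1 13  2  0  0  0  2  0  0  0] 47.0
-50 25 [ 0  1 17  0  0  0  0  6  1  0  0] 45.0
-44 13 [0 0 7 0 0 0 0 6 0 0 0] 45.0
-38 0 [0 0 0 0 0 0 0 0 0 0 0] 
-32 0 [0 0 0 0 0 0 0 0 0 0 0] 
-26 0 [0 0 0 0 0 0 0 0 0 0 0] 
-20 0 [0 0 0 0 0 0 0 0 0 0 0] 
-14 0 [0 0 0 0 0 0 0 0 0 0 0] 
-8 0 [0 0 0 0 0 0 0 0 0 0 0] 
-2 0 [0 0 0 0 0 0 0 0 0 0 0]
```

View pics/s4.png

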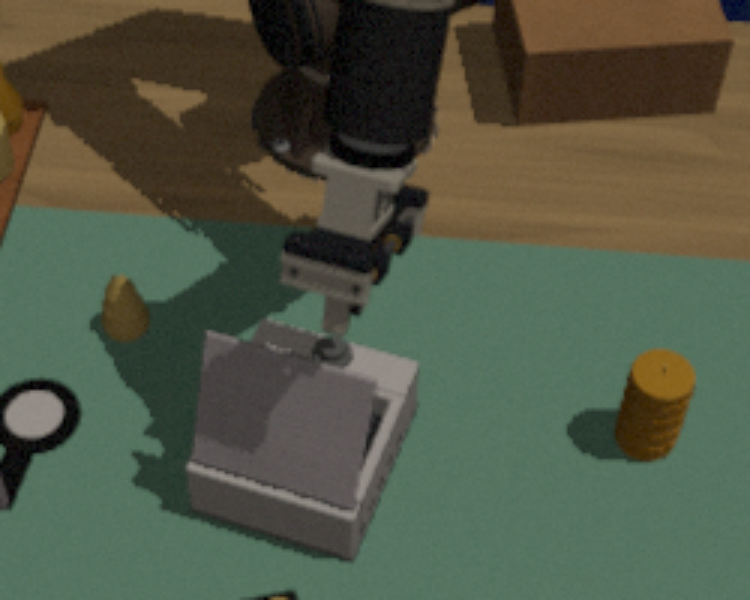

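Tilted, the fingertips end at tool z = −41 mm and sit symmetrically about the tool axis. So the offset is a fixed 41 mm along the tool axis, and at y ≈ 45 the fingers are lined up with the lid edge.

```bash
sed -i 's/off=40/off=41/' h.py; python3 - <<'E'
from h import *
s=r.get_state(); print(s['tcp_pos'].round(4),s['eef_rot'].round(1))
for rho in(165,122):
    p,e,a=lidpose(1.145,rho,45); print(p,e,a,delta(p,e))
E
```

```text
[0.5718 0.0487 0.2194] [-155.6   -0.5 -103.2]
[0.58545686 0.04686565 0.20242805] [-155.60366754    0.         -103.9       ] [0.56901788 0.05093389 0.23976717] (array([-1.5, -5.5, 21.1]), array([ 0.0003, -0.0027,  0.015 ]))
[0.60269774 0.04259896 0.16326752] [-155.60366754    0.         -103.9       ] [0.58625876 0.0466672  0.20060663] (array([-1.6, -5.5, 64.1]), array([ 0.0003, -0.0027,  0.015 ]))
```

>>> carry_out([
  [0.4,[-1.5,-5.5,5],[0,-0.003,0.015]],
  [0.4,[-1.5,-5.5,15],[0,-0.003,0.015]],
  [0.4,[-1.5,-5.5,25],[0,-0.003,0.015]],
  [0.4,[-1.5,-5.5,35],[0,-0.003,0.015]],
  [0.4,[-1.5,-5.5,43],[0,-0.003,0.015]],
  [0.4,[-1.5,-5.5,51],[0,-0.003,0.015]],
  [0.4,[-1.5,-5.5,58],[0,-0.003,0.015]],
  [0.4,[-1.5,-5.5,64],[0,-0.003,0.015]],
  [0.4,[-1.5,-5.5,64],[0,-0.003,0.015]],
])

```text
time_s: 7.9
tcp_pos: [0.6033, 0.0424, 0.1651]
eef_rot: [-155.7, 0.2, -104.7]
contact_force: [-0.4, -0.9, 0.6]
gripper_width: 0.0351
gripper_force: 0.0
```

```bash
python3 - <<'E'
from h import *
s=r.get_state(); print(s['tcp_pos'].round(4),s['eef_rot'].round(1),s['contact_force'])
i,d,c=snap('scene');P=cloud(d,c); cv2.imwrite('pics/s5.png',cv2.resize(i[110:250,190:320,::-1],None,fx=4,fy=4))
q=P-[*C,0]; wx=q[...,:2]@WX*1000; wy=q[...,:2]@WY*1000; z=P[...,2]*1000
k=(wy>-75)&(wy<10)&(wx>25)&(wx<95)&(z>115)&(z<210); a=np.polyfit(z[k],wx[k],1); print('lid angle',np.arctan2(1,-a[0]),k.sum())
E
```

```text
[0.6033 0.0424 0.1651] [-155.7    0.2 -104.7] [-0.42718421 -0.88270808  0.63825513]
lid angle 1.13966463423626 864
```

View pics/s5.png

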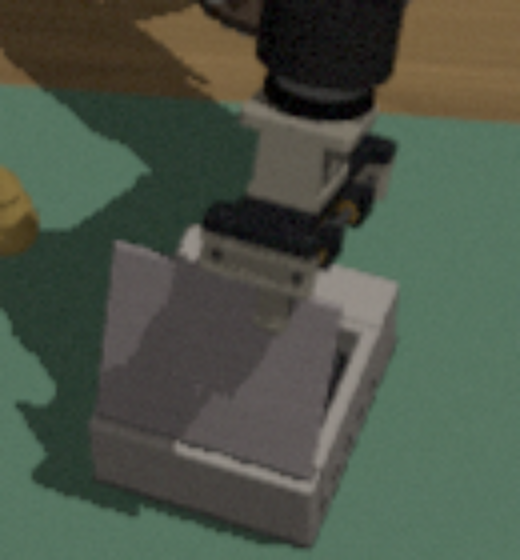

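The near finger is over the outer face of the lid at crop (275,315), so the plate is straddled. I'll close gently.

>>> carry_out([
  [0.2,[0,0,0],[0,0,0]],
  [0.1,[0,0,0],[0,0,0]],
  [0.0,[0,0,0],[0,0,0]],
  [0.0,[0,0,0],[0,0,0]],
  [0.0,[0,0,0],[0,0,0]],
  [0.0,[0,0,0],[0,0,0]],
], squeeze=12)

```text
time_s: 8.55
tcp_pos: [0.6037, 0.0429, 0.1665]
eef_rot: [-155.6, 0.3, -104.6]
contact_force: [0.7, -0.1, 1.6]
gripper_width: 0.008
gripper_force: 12.0
```

>>> carry_out([
  [0,[0,-1.7,0],[-0.02,0,0]],
  [0,[0,-5,0.1],[-0.06,0,0]],
  [0,[0,-8.3,0.4],[-0.1,0,0]],
  [0,[0,-11.6,0.8],[-0.14,0,0]],
  [0,[0,-14.9,1.3],[-0.18,0,0]],
  [0,[0,-18.1,2],[-0.22,0,0]],
  [0,[0,-21.3,2.8],[-0.26,0,0]],
  [0,[0,-24.5,3.7],[-0.3,0,0]],
  [0,[0,-27.7,4.7],[-0.34,0,0]],
  [0,[0,-30.8,5.9],[-0.38,0,0]],
  [0,[0,-32.3,6.6],[-0.4,0,0]],
  [0,[0,-32.3,6.6],[-0.4,0,0]],
])

```text
time_s: 9.75
tcp_pos: [0.636, 0.0349, 0.1732]
eef_rot: [-178.5, 0.3, -104.7]
contact_force: [2.7, 2.0, 1.5]
gripper_width: 0.0081
gripper_force: 12.0
```

```bash
cat > lid.py <<'E'
from h import *
s=r.get_state(); print(s['tcp_pos'].round(4),s['eef_rot'].round(1),s['contact_force'].round(1),s['gripper_width'],s['joints'].round(0))
i,d,c=snap('scene');P=cloud(d,c)
q=P-[*C,0]; wx=q[...,:2]@WX*1000; wy=q[...,:2]@WY*1000; z=P[...,2]*1000
k=(wy>-75)&(wy<10)&(wx>25)&(wx<160)&(z>120)&(z<205); a=np.polyfit(z[k],wx[k],1); print('lid angle',np.arctan2(1,-a[0]),k.sum())
for y in(45,): print(np.array(s['tcp_pos'])-W(90,y,89.5))
E
python3 lid.py
```

```text
[0.636  0.0349 0.1732] [-178.5    0.3 -104.7] [2.7 2.  1.5] 0.008094253457104135 [ 21.  16.  -7.   1. -65. -36.]
lid angle 1.5315402137558485 317
[0.0008131  0.00033109 0.08374246]
```

Lid at about 1.53 rad and still gripped, with small forces. I'll go on slowly to the stop.

>>> carry_out([
  [0,[0,-1.7,0],[-0.02,0,0]],
  [0,[0,-5,0.1],[-0.06,0,0]],
  [0,[0,-8.3,0.4],[-0.1,0,0]],
  [0,[0,-11.6,0.8],[-0.14,0,0]],
  [0,[0,-14.9,1.3],[-0.18,0,0]],
  [0,[0,-18.1,2],[-0.22,0,0]],
  [0,[0,-21.3,2.8],[-0.26,0,0]],
  [0,[0,-24.5,3.7],[-0.3,0,0]],
  [0,[0,-26.1,4.2],[-0.32,0,0]],
  [0,[0,-27.7,4.7],[-0.34,0,0]],
  [0,[0,-27.7,4.7],[-0.34,0,0]],
])

```text
time_s: 10.9
tcp_pos: [0.6622, 0.0283, 0.1691]
eef_rot: [162.0, 0.4, -104.6]
contact_force: [2.9, 4.2, 1.5]
gripper_width: 0.0081
gripper_force: 12.0
```

```bash
python3 lid.py
```

```text
[0.6622 0.0283 0.1691] [ 162.     0.4 -104.6] [2.9 4.2 1.5] 0.008128299001524182 [ 13.  32.  18.  -9. -92. -27.]
lid angle 1.8542866452360298 104
[ 0.02706502 -0.00625215  0.07958573]
```

>>> carry_out([
  [0,[0,-0.8,0],[-0.01,0,0]],
  [0,[0,-1.7,0],[-0.02,0,0]],
  [0,[0,-2.5,0],[-0.03,0,0]],
  [0,[0,-2.9,0.1],[-0.035,0,0]],
  [0,[0,-2.9,0.1],[-0.035,0,0]],
  [0,[0,-2.9,0.1],[-0.035,0,0]],
])

```text
time_s: 11.55
tcp_pos: [0.6643, 0.0277, 0.1684]
eef_rot: [160.0, 0.4, -104.6]
contact_force: [3.0, 4.3, 1.4]
gripper_width: 0.0081
gripper_force: 12.0
```

>>> carry_out([
  [0,[0,-0.8,0],[-0.01,0,0]],
  [0,[0,-1.7,0],[-0.02,0,0]],
  [0,[0,-2.5,0],[-0.03,0,0]],
  [0,[0,-3.3,0.1],[-0.04,0,0]],
  [0,[0,-3.3,0.1],[-0.04,0,0]],
  [0,[0,-3.3,0.1],[-0.04,0,0]],
])

```text
time_s: 12.15
tcp_pos: [0.6648, 0.0275, 0.1681]
eef_rot: [157.4, 0.3, -104.5]
contact_force: [-4.7, 8.3, 6.0]
gripper_width: 0.0088
gripper_force: 12.0
```

```bash
python3 lid.py
```

```text
[0.6648 0.0275 0.1681] [ 157.4    0.3 -104.5] [-4.7  8.3  6. ] 0.00880476466681742 [ 12.  36.  23. -10. -98. -26.]
lid angle 1.9098007058692703 35
[ 0.02965902 -0.00708337  0.07857505]
```

The force rose and motion stopped, so the lid is on its stop. I'll relax, open and retreat along the plate.

>>> carry_out([
  [0,[0,2,0],[0.03,0,0]],
  [0,[0,2,0],[0.03,0,0]],
  [0.15,[0,2,0],[0.03,0,0]],
  [0.3,[0,2,0],[0.03,0,0]],
  [0.4,[0,2,0],[0.03,0,0]],
  [0.4,[0,2,0],[0.03,0,0]],
])

```text
time_s: 12.8
tcp_pos: [0.6651, 0.0261, 0.1677]
eef_rot: [159.4, 0.3, -104.7]
contact_force: [0.1, -0.4, 1.0]
gripper_width: 0.0308
gripper_force: 0.0
```

>>> carry_out([
  [0.4,[0,0,-10],[0,0,0]],
  [0.4,[0,0,-25],[0,0,0]],
  [0.4,[0,0,-45],[0,0,0]],
  [0.4,[0,0,-65],[0,0,0]],
  [0.4,[0,0,-65],[0,0,0]],
])

```text
time_s: 13.3
tcp_pos: [0.6892, 0.0198, 0.2321]
eef_rot: [159.7, 0.3, -104.6]
contact_force: [-0.5, -0.3, 0.9]
gripper_width: 0.035
gripper_force: 0.0
```

```bash
python3 lid.py; python3 - <<'E'
from h import *
i,d,c=snap('top');P=cloud(d,c)
t=W(18,0,62); print('tin guess px',proj(c,t)); 
cv2.imwrite('pics/t1.png',cv2.resize(i[140:260,190:320,::-1],None,fx=4,fy=4))
E
```

```text
[0.6892 0.0198 0.2321] [ 159.7    0.3 -104.6] [-0.5 -0.3  0.9] 0.03498882105923671 [  12.   35.   31.   -9. -104.  -27.]
lid angle 1.8930654706803702 38
[ 0.05404253 -0.01476769  0.1426425 ]
tin guess px [260.7 198.4]
```

View pics/t1.png

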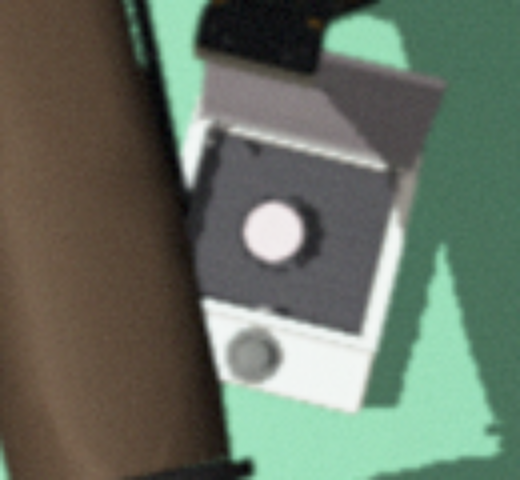

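The top view shows the lid fully back (1.89 rad), the tin at crop (273,232), and nothing in the way. Now I'll measure the tin.

```bash
python3 - <<'E'
from h import *
i,d,c=snap('top');P=cloud(d,c); v,u=np.mgrid[0:384,0:512]
k=((i.min(-1)>135)&(np.hypot(u-258,v-198)<13)).astype(np.uint8)
cn=max(cv2.findContours(k,0,2)[0],key=cv2.contourArea); M=cv2.moments(cn); a,b=M['m10']/M['m00'],M['m01']/M['m00']
t=ray(c,a,b,.074); q=(t[:2]-C); (_,_),rad=cv2.minEnclosingCircle(cn)
print(a,b,k.sum(),'diam mm',2*np.sqrt(k.sum()/np.pi)*(1.475)/(192/np.tan(np.radians(c['fov_y']/2)))*1000, t,'warmer frame',q@WX*1000,q@WY*1000,'z',np.median(P[k>0][:,2]))
e=[180,0,-193.9]
for z in(.25,.101):   # wanted true tip z minus 41 later
    print(z, delta([t[0],t[1],z-.041],e))
E
```

```text
257.8174097664543 197.5 178 diam mm 45.97597680337612 [0.55687874 0.01735103 0.074     ] warmer frame 18.131263704438858 9.48440234609203 z 0.07337427489824877
0.25 (array([ 36.1, 110.4,  62.2]), array([ 0.2876, -0.2759,  1.5406]))
0.101 (array([ 36.9,  57.9, 201.7]), array([ 0.2876, -0.2759,  1.5406]))
```

```bash
python3 - <<'E'
from h import *
v,u=np.mgrid[0:384,0:512]
for n in('top','scene'):
    i,d,c=snap(n);P=cloud(d,c); u0,v0=proj(c,[.557,.0174,.074])
    k=((P[...,2]>.063)&(P[...,2]<.085)&(np.hypot(P[...,0]-.557,P[...,1]-.0174)<.036)).astype(np.uint8)
    print(n,u0,v0,k.sum())
    if k.any():
        cn=max(cv2.findContours(k,0,2)[0],key=cv2.contourArea); xs=P[k>0]; print(xs[:,:2].mean(0), xs.min(0),xs.max(0),cv2.minEnclosingCircle(cn))
    if n=='top': print(i[186:210,246:270].mean(-1).astype(int))
E
```

```text
top 257.8 197.5 158
[0.55697433 0.01784724] [ 0.52754168 -0.00187207  0.06698795] [0.57724987 0.03851901 0.08219266] ((257.5885009765625, 197.49114990234375), 7.043824195861816)
[[ 91  92  96  93  95  94  99  98  96  97  95  98  91  97  91  96  94  95
   92  88  92  94  88  89]
 [ 95  93  92  92  92  92  94  93  93  94  94  93  94  98  92  94  98 100
  101  96  94  89  93  88]
 [ 94  94  91  94  96  95  93  89  93  95  89  84  86  91  90  94  90  85
   91  90  93  96  93  98]
 [ 93  92  97  96  96  95  96  91  90  82  69  79  91  97  92  88  74  66
   68  79  91  95  94  94]
 [ 94  95  98  96  96  94  89  85  88  95 115 142 151 144 125 100  78  75
   66  66  75  89  94  93]
 [ 98  94  93  93  97  94  89  95 131 176 212 227 231 223 198 160 115  86
   72  58  56  62  78  91]
 [ 90  93  93  92  94  87  95 157 207 230 237 236 238 238 235 227 198 132
   73  48  42  44  55  78]
 [ 95  93  94  90  85  89 153 211 236 237 236 238 236 236 235 239 230 191
  116  60  37  44  44  55]
 [ 92  93  94  92  83 118 202 235 237 239 237 236 235 236 236 235 238 227
  175 101  47  42  43  48]
 [ 93  97  93
[... 983 characters left out ...]
  58  74  85]
 [ 97  95  98  94 102  96  89  84  76  87 123 149 153 142 120  96  88  78
   59  57  61  75  90  94]
 [ 94  96  91  91  97  97  97  95  88  69  72  89  92  88  87  88  93  88
   72  61  81  89  93  92]
 [ 95  92  91  94  90  94  96  95  94  91  83  89  78  72  68  71  86  91
   87  88  88  97  93  97]
 [ 96  96  99  98  93  95  94  91  94  94  92  98  87  92  88  89  90  99
   92  93  95  94  96  93]
 [ 92  93  94  94  95  98  97  94  97  91  96  95  91  92  95  96  96  94
   98  97  93  93  99  92]]
scene 252.9 205.1 99
[0.55542382 0.02161991] [ 0.52971436 -0.00404166  0.06483813] [0.57731251 0.04274789 0.08425987] ((253.48507690429688, 203.76866149902344), 5.7916975021362305)
```

Two measurements agree on the tin: (0.557, 0.0175), top at 74 mm, so warmer frame (18, 9.5). Next I move above it.

```bash
python3 - <<'E'
from h import *
e=[180,0,-193.9]
print(delta([.557,.0175,.25],e))
E
```

```text
(array([ 35.7, 124.6,  23.3]), array([ 0.288 , -0.277 ,  1.5406]))
```

>>> carry_out([
  [0.85,[0,5,-15],[0,0,0]],
  [0.85,[3,20,-15],[0.026,-0.025,0.14]],
  [0.85,[7,32,-12],[0.052,-0.05,0.28]],
  [0.85,[10,44,-8],[0.079,-0.075,0.42]],
  [0.85,[13,56,-4],[0.105,-0.1,0.56]],
  [0.85,[16,68,0],[0.131,-0.126,0.7]],
  [0.85,[20,80,5],[0.157,-0.151,0.84]],
  [0.85,[24,92,10],[0.183,-0.176,0.98]],
  [0.85,[28,104,15],[0.21,-0.201,1.12]],
  [0.85,[32,114,19],[0.236,-0.227,1.26]],
  [0.85,[35.7,124.6,23.3],[0.262,-0.252,1.4]],
  [0.85,[35.7,124.6,23.3],[0.288,-0.277,1.5406]],
])

```text
time_s: 14.75
tcp_pos: [0.5558, 0.0171, 0.2509]
eef_rot: [180.0, 0.2, 165.8]
contact_force: [-0.0, -0.4, -0.5]
gripper_width: 0.0746
gripper_force: 0.0
```

>>> carry_out([
  [0.85,[0,0,0],[0,0,0]],
  [0.85,[0,0,0],[0,0,0]],
  [0.85,[0,0,0],[0,0,0]],
])

```text
time_s: 15.05
tcp_pos: [0.5576, 0.0175, 0.2503]
eef_rot: [180.0, 0.0, 166.3]
contact_force: [-0.0, -0.1, -0.2]
gripper_width: 0.0744
gripper_force: 0.0
```

```bash
python3 - <<'E'
from h import *
s=r.get_state(); print(s['tcp_pos'],s['eef_rot'],s['gripper_width'],delta([.557,.0175,.02],[180,0,-193.9]))
E
```

```text
[0.55755907 0.01745228 0.25031193] [1.79969893e+02 3.25957587e-02 1.66260502e+02] 0.0743722439903586 (array([ 7.000e-01, -2.000e-01,  2.303e+02]), array([0.0005, 0.0006, 0.0028]))
```

Well aligned. I'll descend, slowing at the end.

>>> carry_out([
  [0.85,[0.5,0,20],[0,0,0]],
  [0.85,[0.5,0,50],[0,0,0]],
  [0.85,[0.5,0,85],[0,0,0]],
  [0.85,[0.5,0,120],[0,0,0]],
  [0.85,[0.5,0,145],[0,0,0]],
  [0.85,[0.5,0,165],[0,0,0]],
  [0.85,[0.5,0,180],[0,0,0]],
  [0.85,[0.5,0,193],[0,0,0]],
  [0.85,[0.5,0,204],[0,0,0]],
  [0.85,[0.5,0,213],[0,0,0]],
  [0.85,[0.5,0,219],[0,0,0]],
  [0.85,[0.5,0,219],[0,0,0]],
])

```text
time_s: 16.25
tcp_pos: [0.557, 0.0175, 0.0309]
eef_rot: [-180.0, 0.0, 166.1]
contact_force: [-0.5, 0.5, -0.1]
gripper_width: 0.0743
gripper_force: 0.0
```

>>> carry_out([
  [0.85,[0,0,3],[0,0,0]],
  [0.85,[0,0,6],[0,0,0]],
  [0.85,[0,0,9],[0,0,0]],
  [0.85,[0,0,11],[0,0,0]],
  [0.85,[0,0,11],[0,0,0]],
])

```text
time_s: 16.75
tcp_pos: [0.5572, 0.0176, 0.0203]
eef_rot: [180.0, 0.1, 166.1]
contact_force: [-0.2, -0.3, -0.5]
gripper_width: 0.0744
gripper_force: 0.0
```

>>> carry_out([
  [0.78,[0,0,0],[0,0,0]],
  [0.74,[0,0,0],[0,0,0]],
  [0.71,[0,0,0],[0,0,0]],
  [0.68,[0,0,0],[0,0,0]],
  [0.65,[0,0,0],[0,0,0]],
  [0.5,[0,0,0],[0,0,0]],
  [0.3,[0,0,0],[0,0,0]],
  [0.3,[0,0,0],[0,0,0]],
  [0.3,[0,0,0],[0,0,0]],
], squeeze=15)

```text
time_s: 17.65
tcp_pos: [0.5573, 0.0175, 0.0207]
eef_rot: [180.0, 0.1, 166.1]
contact_force: [-1.2, -1.2, 2.2]
gripper_width: 0.0594
gripper_force: 15.0
```

Gripped at 59.4 mm, against a 60 mm tin. I'll lift it level.

>>> carry_out([
  [0.3,[0,0,-2],[0,0,0]],
  [0.3,[0,0,-6],[0,0,0]],
  [0.3,[0,0,-12],[0,0,0]],
  [0.3,[0,0,-22],[0,0,0]],
  [0.3,[0,0,-36],[0,0,0]],
  [0.3,[0,0,-54],[0,0,0]],
  [0.3,[0,0,-74],[0,0,0]],
  [0.3,[0,0,-94],[0,0,0]],
  [0.3,[0,0,-112],[0,0,0]],
  [0.3,[0,0,-126],[0,0,0]],
  [0.3,[0,0,-134],[0,0,0]],
  [0.3,[0,0,-138],[0,0,0]],
])

```text
time_s: 18.85
tcp_pos: [0.5575, 0.0177, 0.1598]
eef_rot: [179.9, 0.2, 166.1]
contact_force: [0.7, 0.8, -1.1]
gripper_width: 0.0591
gripper_force: 15.0
```

```bash
python3 - <<'E'
from h import *
s=r.get_state(); print(s['tcp_pos'],s['gripper_width'],s['contact_force'],s['gripper_force'])
i,d,c=snap('top');P=cloud(d,c); v,u=np.mgrid[0:384,0:512]
# stand: disc centre & post
hi=(abs(P[...,0]-.62)<.06)&(abs(P[...,1]+.3)<.06); 
for h in(.29,.2): k=hi&(abs(P[...,2]-h)<.012); print(h,k.sum(),P[k].mean(0) if k.any() else '',P[k].min(0) if k.any() else '',P[k].max(0) if k.any() else '')
ms=[]
for n,w in(('top',(353,211)),('scene',(161,198))):
    i,d,c=snap(n); k=((i.min(-1)>(130 if n=='top' else 100))&(np.hypot(u-w[0],v-w[1])<(14)))
    nn,l,st,ce=cv2.connectedComponentsWithStats(k.astype(np.uint8)); j=1+st[1:,4].argmax(); print(n,ce[j],st[j],ray(c,*ce[j],.006))
p=[.516,-.2895,.159]; print(delta(p,[180,0,-183.2]))
i,d,c=snap('scene');P=cloud(d,c); k=(abs(P[...,0]-.557)<.05)&(abs(P[...,1]-.0175)<.05)&(P[...,2]>.14)&(P[...,2]<.3)
cv2.imwrite('pics/s6.png',cv2.resize(i[80:240,120:320,::-1],None,fx=4,fy=3.75))
E
```

```text
[0.55745029 0.0177304  0.15981967] 0.059113127455296864 [ 0.73463876  0.82809687 -1.07187377] 14.99983984103892
0.29 51 [ 0.62916683 -0.29976113  0.29489483] [ 0.62166487 -0.31238389  0.27890516] [ 0.63672294 -0.28963041  0.30173279]
0.2 47 [ 0.61524893 -0.29672312  0.20313082] [ 0.59305769 -0.30585011  0.1915922 ] [ 0.63747744 -0.28953867  0.21150828]
top [354.49468085 213.69148936] [344 204  19  17 188] [ 0.50718469 -0.29532847  0.006     ]
scene [159.97037037 194.94814815] [152 190  19  13 135] [ 0.50044405 -0.29939004  0.006     ]
(array([ -34.1, -307.9,   -0.7]), array([ 0.0003,  0.0012, -0.1869]))
```

View pics/s6.png

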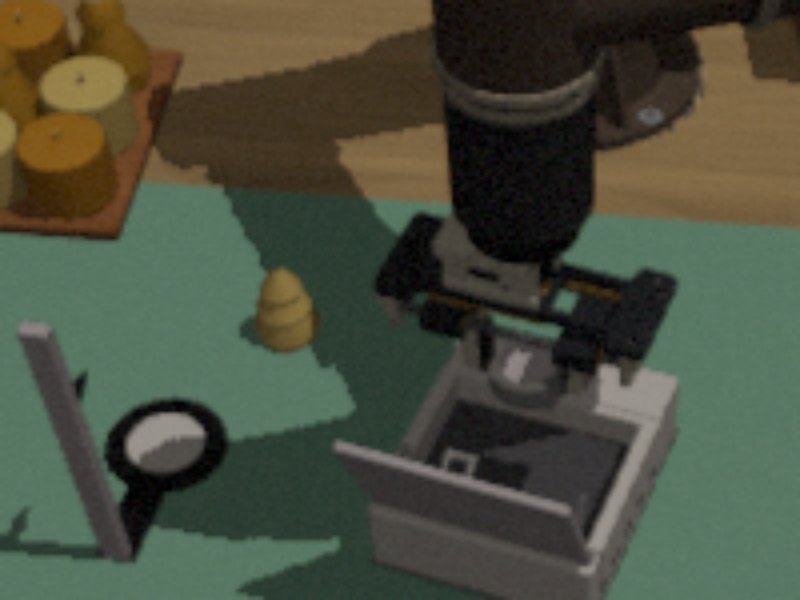

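The tin is held level at crop (530,370) and the lid stands open. The disc is at crop (167,445), about full (161.7,198.7). The mark is now partly in shadow, so I keep the first unshadowed measurement and check it here.

```bash
python3 - <<'E'
from h import *
c=r.get_calibration('scene'); print(ray(c,161.7,198.7,.006), proj(c,[.516,-.2895,.006]))
z=np.load('scene0.npz'); i=z['i']; v,u=np.mgrid[0:384,0:512]
k=((i.max(-1)<50)&(np.hypot(u-161,v-198)<18)).astype(np.uint8); l=cv2.findContours(k,0,2)[0]; cn=max(l,key=len); print('scene disc',cv2.fitEllipse(cn)); 
print(delta([.516,-.2895,.159],[180,0,-185]))
E
```

```text
[ 0.5148946  -0.29018705  0.006     ] [161.8 199. ]
scene disc ((160.55679321289062, 199.49005126953125), (24.651180267333984, 31.415225982666016), 53.82740020751953)
(array([ -34.3, -307.8,   -1. ]), array([-0.    ,  0.0006, -0.1555]))
```

>>> carry_out([
  [0.3,[-1,-9,-10],[0,0,0]],
  [0.3,[-3,-30,-15],[0,0,-0.015]],
  [0.3,[-7,-62,-15],[0,0,-0.03]],
  [0.3,[-11,-96,-15],[0,0,-0.047]],
  [0.3,[-15,-132,-15],[0,0,-0.065]],
  [0.3,[-19,-168,-15],[0,0,-0.083]],
  [0.3,[-23,-204,-15],[0,0,-0.1]],
  [0.3,[-27,-238,-12],[0,0,-0.118]],
  [0.3,[-30,-268,-8],[0,0,-0.135]],
  [0.3,[-32,-290,-4],[0,0,-0.145]],
  [0.3,[-34,-303,-1],[0,0,-0.155]],
  [0.3,[-34,-307.8,-1],[0,0,-0.155]],
])

```text
time_s: 20.25
tcp_pos: [0.5151, -0.291, 0.159]
eef_rot: [180.0, -0.0, 174.9]
contact_force: [-0.1, -0.2, -1.4]
gripper_width: 0.0595
gripper_force: 15.0
```

>>> carry_out([
  [0.3,[0,0,0],[0,0,0]],
  [0.3,[0,0,0],[0,0,0]],
  [0.3,[0,0,0],[0,0,0]],
  [0.3,[0,0,0],[0,0,0]],
])

```text
time_s: 20.65
tcp_pos: [0.5165, -0.2887, 0.1598]
eef_rot: [180.0, 0.1, 175.0]
contact_force: [0.0, 0.2, -0.8]
gripper_width: 0.0592
gripper_force: 15.0
```

```bash
python3 - <<'E'
from h import *
s=r.get_state(); print(s['tcp_pos'],s['eef_rot'],s['gripper_width'],s['contact_force'],s['gripper_force'])
for n in('scene','top'):
    i,d,c=snap(n);P=cloud(d,c)
    k=(np.hypot(P[...,0]-.516,P[...,1]+.2895)<.033)&(abs(P[...,2]-.2)<.03)
    print(n,k.sum(),np.percentile(P[k],[2,50,98],axis=0).round(3) if k.any() else '')
    q=P-[*C,0]; wx=q[...,:2]@WX*1000; wy=q[...,:2]@WY*1000; zz=P[...,2]*1000
    k=(abs(wy)<75)&(wx>60)&(wx<160)&(zz>120)&(zz<215); a=np.polyfit(zz[k],wx[k],1); print('lid',np.arctan2(1,-a[0]))
    if n=='scene':cv2.imwrite('pics/s7.png',cv2.resize(i[80:240,100:300,::-1],None,fx=4,fy=3.75))
E
```

```text
[ 0.51647424 -0.28874297  0.15981781] [1.79993299e+02 1.12313462e-01 1.75031951e+02] 0.05915073988008549 [ 0.01503011  0.20615761 -0.79450672] 14.99992230150383
scene 223 [[ 0.498 -0.32   0.192]
 [ 0.523 -0.29   0.214]
 [ 0.542 -0.26   0.223]]
lid 1.9655054290089324
top 0 
lid 1.9029670134787913
```

View pics/s7.png

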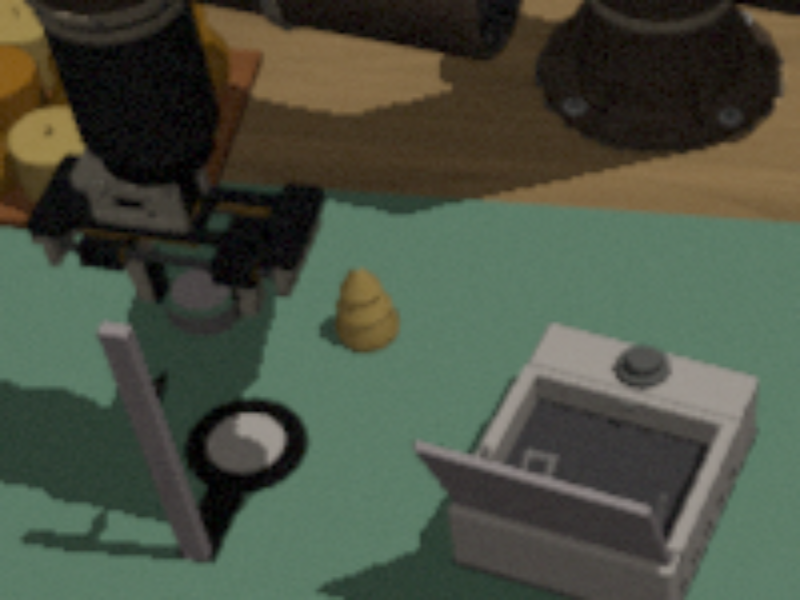

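The tin is level at the viewing point, at crop (203,300), with its top at about 212–214 mm and beside the pointer. I'll hold it for more than 2 s.

>>> carry_out([
  [0.3,[0,0,0],[0,0,0]],
  [0.3,[0,0,0],[0,0,0]],
  [0.3,[0,0,0],[0,0,0]],
  [0.3,[0,0,0],[0,0,0]],
  [0.3,[0,0,0],[0,0,0]],
  [0.3,[0,0,0],[0,0,0]],
  [0.3,[0,0,0],[0,0,0]],
  [0.3,[0,0,0],[0,0,0]],
  [0.3,[0,0,0],[0,0,0]],
  [0.3,[0,0,0],[0,0,0]],
  [0.3,[0,0,0],[0,0,0]],
  [0.3,[0,0,0],[0,0,0]],
])

```text
time_s: 21.95
tcp_pos: [0.5162, -0.2893, 0.1595]
eef_rot: [180.0, 0.1, 175.0]
contact_force: [-0.7, -0.6, -0.9]
gripper_width: 0.0589
gripper_force: 15.0
```

>>> carry_out([
  [0.3,[0,0,0],[0,0,0]],
  [0.3,[0,0,0],[0,0,0]],
  [0.3,[0,0,0],[0,0,0]],
  [0.3,[0,0,0],[0,0,0]],
  [0.3,[0,0,0],[0,0,0]],
  [0.3,[0,0,0],[0,0,0]],
  [0.3,[0,0,0],[0,0,0]],
  [0.3,[0,0,0],[0,0,0]],
  [0.3,[0,0,0],[0,0,0]],
  [0.3,[0,0,0],[0,0,0]],
  [0.3,[0,0,0],[0,0,0]],
  [0.3,[0,0,0],[0,0,0]],
])

```text
time_s: 23.15
tcp_pos: [0.5162, -0.2894, 0.1595]
eef_rot: [180.0, 0.1, 175.0]
contact_force: [0.0, -0.4, -1.0]
gripper_width: 0.059
gripper_force: 15.0
```

```bash
python3 - <<'E'
from h import *
s=r.get_state(); print(s['tcp_pos'],s['gripper_force'],delta([.516,-.2895,-.0235],[180,0,-185]))
E
```

```text
[ 0.51617363 -0.2893695   0.15952579] 14.999910633196123 (array([  0.4,  -0.2, 183. ]), array([ 0.0001,  0.0015, -0.0004]))
```

>>> carry_out([
  [0.3,[0,0,5],[0,0,0]],
  [0.3,[0,0,18],[0,0,0]],
  [0.3,[0,0,38],[0,0,0]],
  [0.3,[0,0,62],[0,0,0]],
  [0.3,[0,0,86],[0,0,0]],
  [0.3,[0,0,110],[0,0,0]],
  [0.3,[0,0,130],[0,0,0]],
  [0.3,[0,0,147],[0,0,0]],
  [0.3,[0,0,160],[0,0,0]],
  [0.3,[0,0,169],[0,0,0]],
  [0.3,[0,0,174],[0,0,0]],
  [0.3,[0,0,177],[0,0,0]],
])

```text
time_s: 24.35
tcp_pos: [0.5165, -0.2894, -0.0177]
eef_rot: [180.0, 0.1, 175.0]
contact_force: [-0.3, -0.3, -1.1]
gripper_width: 0.0592
gripper_force: 15.0
```

>>> carry_out([
  [0.3,[0,0,1],[0,0,0]],
  [0.3,[0,0,2],[0,0,0]],
  [0.3,[0,0,3],[0,0,0]],
  [0.3,[0,0,4],[0,0,0]],
  [0.3,[0,0,4],[0,0,0]],
])

```text
time_s: 24.85
tcp_pos: [0.5165, -0.2893, -0.0214]
eef_rot: [180.0, 0.1, 175.0]
contact_force: [0.2, -0.4, -0.7]
gripper_width: 0.0591
gripper_force: 15.0
```

>>> carry_out([
  [0.3,[0,0,0.5],[0,0,0]],
  [0.3,[0,0,1],[0,0,0]],
  [0.3,[0,0,1.5],[0,0,0]],
  [0.3,[0,0,2],[0,0,0]],
  [0.3,[0,0,2],[0,0,0]],
])

```text
time_s: 25.35
tcp_pos: [0.5165, -0.2894, -0.0233]
eef_rot: [180.0, 0.1, 175.0]
contact_force: [-0.4, 0.4, 0.9]
gripper_width: 0.0589
gripper_force: 15.0
```

The force has turned upward, so the tin is down. I'll press 0.5 mm more, release slowly and rise.

>>> carry_out([
  [0.3,[0,0,0.5],[0,0,0]],
  [0.3,[0,0,0.5],[0,0,0]],
  [0.68,[0,0,0.5],[0,0,0]],
  [0.7,[0,0,0.5],[0,0,0]],
  [0.74,[0,0,0.5],[0,0,0]],
  [0.8,[0,0,0.5],[0,0,0]],
  [0.86,[0,0,0.5],[0,0,0]],
  [0.86,[0,0,0.5],[0,0,0]],
])

```text
time_s: 26.15
tcp_pos: [0.5165, -0.2894, -0.0241]
eef_rot: [180.0, 0.1, 175.0]
contact_force: [-0.3, -0.2, -0.1]
gripper_width: 0.075
gripper_force: 0.0
```

>>> carry_out([
  [0.86,[0,0,-4],[0,0,0]],
  [0.86,[0,0,-12],[0,0,0]],
  [0.86,[0,0,-25],[0,0,0]],
  [0.86,[0,0,-45],[0,0,0]],
  [0.86,[0,0,-75],[0,0,0]],
  [0.86,[0,0,-110],[0,0,0]],
  [0.86,[0,0,-145],[0,0,0]],
  [0.86,[0,0,-180],[0,0,0]],
  [0.86,[0,0,-200],[0,0,0]],
  [0.86,[0,0,-200],[0,0,0]],
  [0.86,[0,0,-200],[0,0,0]],
])

```text
time_s: 27.25
tcp_pos: [0.5163, -0.2893, 0.1773]
eef_rot: [180.0, 0.2, 175.0]
contact_force: [-0.6, 0.1, -0.5]
gripper_width: 0.0753
gripper_force: 0.0
```

```bash
python3 - <<'E'
from h import *
s=r.get_state(); print(s['tcp_pos'],s['contact_force'],s['gripper_width'])
i,d,c=snap('scene');P=cloud(d,c)
k=(np.hypot(P[...,0]-.516,P[...,1]+.2895)<.05)&(P[...,2]>.018)&(P[...,2]<.05)
print(k.sum(),np.percentile(P[k],[2,50,98],axis=0).round(3)); t=k&(P[...,2]>.026); print('top centre',P[t].mean(0),'want .516 -.2895 .030')
q=P-[*C,0]; wx=q[...,:2]@WX*1000; wy=q[...,:2]@WY*1000; zz=P[...,2]*1000
k=(abs(wy)<75)&(wx>60)&(wx<160)&(zz>110)&(zz<215); a=np.polyfit(zz[k],wx[k],1); print('lid',np.arctan2(1,-a[0]))
E
```

```text
[ 0.5162674  -0.28926166  0.17733687] [-0.61465686  0.06815667 -0.45248928] 0.07528286728290472
158 [[ 0.491 -0.312  0.019]
 [ 0.517 -0.289  0.031]
 [ 0.541 -0.263  0.038]]
top centre [ 0.51418374 -0.28978373  0.03180832] want .516 -.2895 .030
lid 1.9651912492604986
```

The tin is flat and centred on the disc, the lid is back on its stop and the arm is clear.

```bash
python3 -c "
from plant import r
print(r.close_job())"
```

```text
the job is handed in; nothing more can be done
None
```

The job is handed in (no verdict shown): the lid is back on its stop, the tin was held at the pointer for over two seconds, and it now sits within about 2 mm of the disc's centre, let go. The candles and mould showed no contact or movement, though I did not re-measure them at the end.

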